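# Turn a taped culture dish lid-down over the rim of the incubation tray

### The job

Culture dishes are incubated lid-down, and this square dish is too wide for the gripper. With the fingertips, push the lid-up dish against the near rim of the steel tray, tip it up there and over the rim so that it lands upside down in the tray's free half, then push it fully in, flat on the tray floor. Never lift the dish clear of bench and tray, and leave the finished dish, tape roll, marker and timer where they are.

Things in the scene. Friction and masses are not known exactly. Their poses are not given: they have to be found in the camera images.
- dish: Square clear culture dish 100x100x23 mm, 80 g, pale tan agar, lid taped on (one rigid piece; green tape left and right). Starts lid-up before the free left half of the tray. Origin: centre of underside; z from base to lid; x roughly to the tray at the start. Lid skirt: upright, 100x100 mm, 13 to 23 mm up; below it the base tapers in to a 72x72 mm foot. Label with red dot underneath.
- dish_mid (a point): Centre of the dish to turn over, 11.5 mm above its origin along its z.
- dish_near (a point): Middle of the lid skirt's side that faces away from the tray (towards the robot) at the start (dish x = -50 mm, z = 18 mm).
- dish_far (a point): Middle of the lid skirt's side that faces the tray at the start (dish x = +50 mm, z = 18 mm).
- tray: Low steel tray, fixed, 150 mm (its x, away from the robot) by 310 mm (its y, left), wire handles 23 mm beyond its y ends. Origin: centre of underside; z up. Floor 2 mm thick. Rim all round: upright outside, rolled top 6 mm thick, its top 18 mm above the worktop; inside it 138 x 298 mm. Right half (y < 0) holds a finished dish; the left half, centred on y = +75 mm, is free.
- rim (a point): Middle of the near rim of the tray: outermost edge in x (tray x = -75 mm), at the height of the rim's top (18 mm).
- done_dish: Finished dish of the same make and size, already lying lid-down in the right half of the tray (label with a blue dot on top), loose. Origin: centre of its base's outer face, which is on top, 25 mm above the worktop; its z points down. Leave alone.
- tape_roll: Roll of dark green tape, 68 mm across, 19 mm high, lying flat on the worktop in front of the right half of the tray, loose. Origin: centre of its underside. Leave alone.
- marker: White marker pen with a blue cap, 132 mm long (its y), 14 mm thick, lying on the worktop right of the dish to turn, loose. Origin: centre of its underside. Leave alone.
- timer: Light grey bench timer, 70 x 62 x 20 mm, on the worktop left of the dish to turn, loose. Origin: centre of its underside. Leave alone.
Mind the look-alikes: they are no part of the job. What is shaped like the dish but purple is not meant.

How it is judged:
By the outcome, as a careful person would: the job done as asked, in the order asked, and still so for the second after the job is handed in, with the robot touching nothing.
It also fails if it takes over 59 s, if anything falls off the work surface, if the arm or the gripper's body presses on something with over 40 N, if the wrist force passes 120 N, or if a joint passes its speed limit or range.

### The arm

A 6-joint arm with a two-finger parallel gripper is mounted at the origin on a cart in front of the work surface, level with it; the furniture and walls round the work are solid. World frame = base frame: x ahead of the robot, y to its left, z up, the work surface at z = 0. Lengths are in m, angles in rad, forces in N, time in s.
With the tool pointing down it reaches from about 0.375 to 0.9 m from the base axis. Payload 3.1 kg.
Tool frame: the origin (TCP) lies between the finger pads; the fingertips stand 8 mm ahead of it and the grasp point (between the pads) lies 11 mm behind it; z points along the fingers, y is the line along which they close (so a half turn about z gives the same grasp; the last joint's range is limited). The gripper opens to 87 mm and grips with 3 to 60 N. Pads are 19 mm wide; open, the fingers measure 117 mm over their backs; the gripper's body (75 mm by 190 mm) begins 51 mm behind the grasp point.
Start: joints at [1.024, 0.527, 1.433, -0, 1.181, -0.178], TCP at [0.225, 0.583, 0.231] pointing down, gripper open.
Joint ranges: [-3.08, 3.08], [-0.75, 2.2], [0.22, 2.44], [-1.43, 4.57], [0, 2.65], [-2.85, 2.85]. Speed limits (rad/s): [2.79, 2.79, 3.14, 3.14, 3.14, 3.14].

### API

Orientations are given as a unit quaternion [x, y, z, w].
In Python, from rig import robot, vision, job gives the robot as it stands.
- The arm moves only by the shell command python3 -m handwheel 'ROWS' [OPENING] [FORCE]. ROWS is JSON, a list of rows, each a list of 4 numbers: the shift along the tool's x, y, z as a fraction of full scale, then the turn about the tool's z as a fraction of full scale. A call has 1 to 20 rows; each row is the pose to reach, as a shift and turn from the pose commanded when the call began, along the tool's axes at that moment, turning the shorter way round; what a row does not reach only later rows make up. Full scale, the value 1, is 300 mm for a shift and 2 pi rad for a turn. A row lasts 1/12 s, in which the tool goes at most 41.7 mm and 7.16 degrees, less where a joint would pass 70% of its speed; a pose out of reach is approached as far as the arm can. A call with a number of a shift or a turn outside -1 to 1 is refused whole. A call with a gripper value outside its range is refused whole. OPENING is the opening in per cent of the stroke, from 0 (shut) to 100 (fully open), set as the call begins (- or left out, the last holds). The fingers move at their own pace and stop on an object; FORCE is the grip in N (left out, the last holds). Time passes only in rows, so rows that repeat a pose let the fingers close. It gives the time, the measured TCP pose, the force, the opening and the grip force at its end, in the units of the state.
- robot.get_obs(): the state, without advancing time (a new reading comes with each control period).
- vision.camera(name): name is "side" or "top" or "wrist"; returns a dict with "frame" (480x640x3 uint8, red, green, blue), "K" (3x3 intrinsics, pixels), "k1" (the pictures are not rectified: a ray, as slopes to the right and down, at radius r is drawn at 1 + k1 r^2 times it, then the intrinsics apply), "cam_to_world" (4x4, takes a point from camera to world coordinates); the wrist camera has in their place "hand_eye" (4x4, takes a point from camera to tool coordinates, whose origin is the TCP and whose axes are the flange's). Camera axes: x right, y down, z forward; pixel columns grow to the right and rows downward; lengths in m; the calibration is good to about 2 mm. A picture is of the moment at which its call begins: read the wrist's pose just before it. There is no depth.
- job.hand_in(): hands the job in; it is judged then, once.
Trained networks look in the newest picture that a camera, given by its name, has taken for a name from the list of things; names that differ only in an ending like _2 or _b are one class to them, and where a whole thing is asked for, a point or a joint stands for the part that bears it (a point fixed in the world has none). Each returns a list of dicts, best first, with "conf" (0 to 1); they miss things now and then, are a little off and sometimes report something else, mostly with a low value. They report only what shows in the picture. A call takes as long as a camera call. They do not tell look-alikes from the thing itself.
- vision.look_for(camera, label): "point" ([row, column] in pixels, amid what is visible of it).
- vision.outline_of(camera, label): "mask" (480x640 bool, what is visible of it) and "point" ([row, column] in pixels, amid what is visible of it).
The state is a dict: "time": time; "q": joint angles; "joint_velocities": joint speeds; "joint_torque": joint torques, N m; "position": TCP position; "tool_rot": TCP orientation; "ft_force": force on the tool from outside, world axes, zero at the start; "moment": the same for the moment, N m; "grip_width": finger opening in m; "grip_force": force on a finger pad.
Only numpy, scipy, OpenCV 4.12 (cv2) and the standard library are available. Lean on these libraries where they do the work, as an engineer would, in place of code of your own. Each camera call takes 0.05 s, during which the arm holds its last target. There are 200 camera calls.

## Working session

There is one attempt and no reset: what is moved stays moved. The work goes in short steps, Python scripts to look and compute and a shell command to move; the robot and the scene stay as the last step left them, time stands still between calls to the robot, and variables do not carry over. Pictures are saved under pics/ and viewed, at most 10 in all, crops included, and the job is handed in when it is done.

```bash
ls; mkdir -p pics
cat > h.py <<'E'
import numpy as np, cv2
from rig import robot, vision, job
from scipy.spatial.transform import Rotation as R
def ray(c,p,T):
    K=c["K"];d=np.array([(p[1]-K[0,2])/K[0,0],(p[0]-K[1,2])/K[1,1]]);u=d.copy()
    for _ in range(20): u=d/(1+c["k1"]*(u@u))
    v=T[:3,:3]@np.array([u[0],u[1],1]);return T[:3,3],v/np.linalg.norm(v)
def atz(c,p,z,T=None):
    o,v=ray(c,p,c["cam_to_world"] if T is None else T);return o+v*(z-o[2])/v[2]
def proj(c,P,T=None):
    T=c["cam_to_world"] if T is None else T
    q=T[:3,:3].T@(np.asarray(P)-T[:3,3]);s=q[:2]/q[2];s=s*(1+c["k1"]*(s@s))
    return s[1]*c["K"][1,1]+c["K"][1,2],s[0]*c["K"][0,0]+c["K"][0,2]
def tri(rs):
    A=0;b=0
    for o,v in rs:
        M=np.eye(3)-np.outer(v,v);A=A+M;b=b+M@o
    return np.linalg.solve(A,b)
E
python3 - <<'E'
from h import *
fr=[]
for n in("side","top"):
    c=vision.camera(n);print(n,c["K"].tolist(),c["k1"],c["cam_to_world"].round(3).tolist())
    cv2.imwrite(f"pics/{n}0.png",c["frame"][:,:,::-1])
    for l in("dish","tray","done_dish","tape_roll","marker","timer","dish_near","dish_far","rim"):
        for r in vision.look_for(n,l): print(n,l,np.round(r["point"]),round(r["conf"],2),atz(c,r["point"],0.02).round(3))
print(robot.get_obs())
E
```

```text
pics
side [[485.4844626690396, 0.0, 314.3485719338789], [0.0, 485.4844626690396, 244.55511523827698], [0.0, 0.0, 1.0]] 0.021878823508620866 [[0.884, -0.285, 0.371, 0.138], [-0.468, -0.52, 0.715, -0.796], [-0.011, -0.805, -0.593, 0.716], [0.0, 0.0, 0.0, 1.0]]
side dish [252. 306.] 0.92 [0.542 0.027 0.02 ]
side dish [378. 319.] 0.84 [ 0.396 -0.311  0.02 ]
side dish [207. 224.] 0.83 [0.439 0.313 0.02 ]
side tray [252. 376.] 0.61 [ 0.685 -0.054  0.02 ]
side done_dish [275. 394.] 0.88 [ 0.675 -0.143  0.02 ]
side tape_roll [300. 346.] 0.57 [ 0.54  -0.161  0.02 ]
side marker [309. 310.] 0.94 [ 0.46 -0.15  0.02]
side timer [230. 268.] 0.76 [0.499 0.154 0.02 ]
side timer [254. 304.] 0.22 [0.534 0.023 0.02 ]
side dish_near [206. 221.] 0.9 [0.433 0.323 0.02 ]
side dish_near [254. 304.] 0.85 [0.534 0.023 0.02 ]
side dish_near [374. 317.] 0.76 [ 0.396 -0.302  0.02 ]
side dish_near [232. 272.] 0.45 [0.506 0.144 0.02 ]
side dish_far [248. 303.] 0.86 [0.544 0.045 0.02 ]
side dish_far [204. 225.] 0.68 [0.446 0.325 0.02 ]
side dish_far [376. 316.] 0.55 [ 0.394 -0.303  0.02 ]
side rim [250. 374.] 0.7 [
[... 1016 characters left out ...]
]
{'time': 1.0, 'q': array([ 1.02347867e+00,  5.27471473e-01,  1.43269434e+00, -7.22572639e-06,
        1.18141513e+00, -1.78514845e-01]), 'joint_velocities': array([-0.00075079, -0.00040287, -0.00081783,  0.0008297 ,  0.00186953,
        0.00193853]), 'joint_torque': array([ 6.48469049e-04, -4.40016711e+01, -1.76990300e+01,  6.34004641e-02,
        5.02347504e-02, -4.13061969e-05]), 'position': array([0.22528271, 0.58296124, 0.23056775]), 'tool_rot': array([1.83356774e-01, 9.83046435e-01, 4.28899048e-06, 5.20398658e-06]), 'ft_force': array([ 0.1881071 , -1.23664813, -0.73943354]), 'moment': array([-0.0962009 ,  0.00600635,  0.01949063]), 'grip_force': 0.0, 'grip_width': 0.08680345126591821}
```

Run:
```python
import cv2
for n,(r0,r1,c0,c1) in {"side":(140,440,150,550),"top":(110,350,160,480)}.items():
    a=cv2.imread(f"pics/{n}0.png")[r0:r1,c0:c1]
    s=800/a.shape[1];cv2.imwrite(f"pics/{n}0c.png",cv2.resize(a,None,fx=s,fy=s,interpolation=cv2.INTER_CUBIC))
```

```text
(no output)
```

View pics/side0c.png

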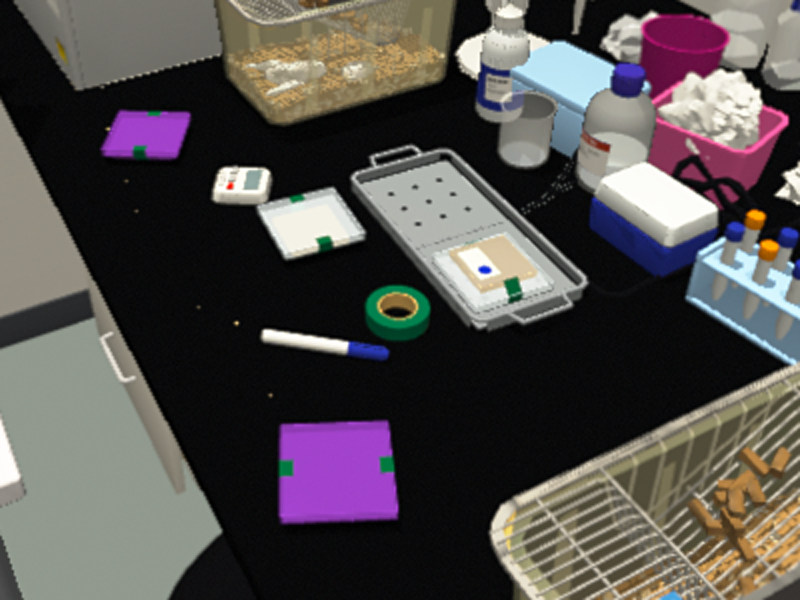

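View pics/top0c.png

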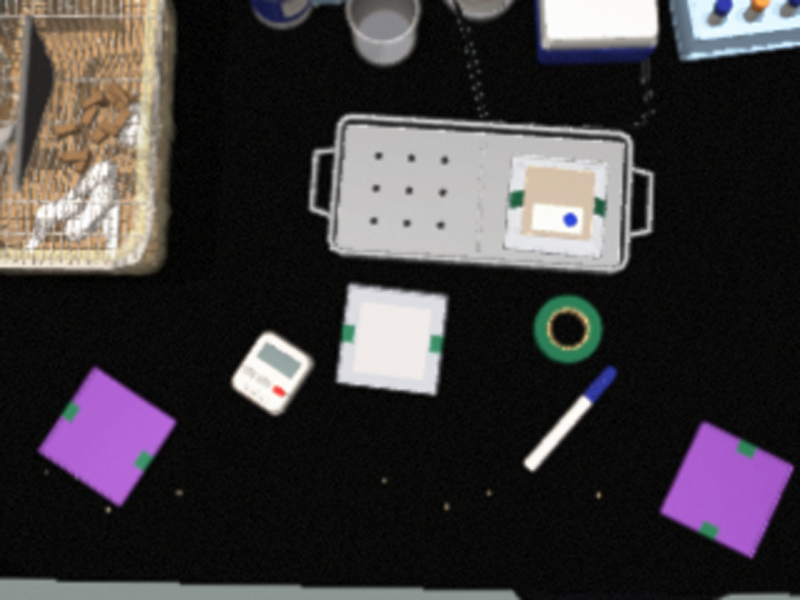

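The pictures show the clear lid-up dish in front of the tray's empty left half at about (247, 317) in the top picture. The purple look-alikes sit at (281, 203) and (306, 450). The enlarged crop confirms that the clear dish with the tape left and right is the one meant. The finished dish with the blue dot is in the right half of the tray. Next I measure corners.

Run:
```python
from h import *
cs={n:vision.camera(n) for n in("top","side")}
# crop-picked corners (x,y) in viewed crops -> full pixels
f={"top":lambda p:(110+(p[1]-.5)/2.5,160+(p[0]-.5)/2.5),"side":lambda p:(140+p[1]/2,150+p[0]/2)}
D={"top":[(349,284),(447,292),(436,394),(337,382)],"side":[(335,189),(364,236),(288,255),(258,205)]}
T={"top":[(340,115),(633,130),(622,272),(330,255)],"side":[(440,150),(586,280),(478,325),(353,175)]}
for nm,C,z in(("dish",D,.023),("tray",T,.018)):
    for i in range(4):
        P={n:f[n](C[n][i]) for n in C}
        print(nm,i,tri([ray(cs[n],P[n],cs[n]["cam_to_world"]) for n in C]).round(4),atz(cs["top"],P["top"],z).round(4),atz(cs["side"],P["side"],z).round(4))
def best(n,l,pt):
    r=[x for x in vision.outline_of(n,l) if np.hypot(*(np.array(x["point"])-pt))<25]
    return r[0]["mask"].astype(np.uint8) if r else None
for n,l,pt,z in(("top","dish",(247,317),.023),("top","tray",(184,340),.018),("side","dish",(252,306),.023),("side","tray",(250,375),.018)):
    m=best(n,l,pt)
    if m is None: print(n,l,"none");continue
    c=cs[n];ct=max(cv2.findContours(m,0,1)[0],key=len)[:,0,:]
    W=np.array([atz(c,(p[1],p[0]),z)[:2] for p in ct]).astype(np.float32)
    print(n,l,cv2.minAreaRect(W))
```

```text
dish 0 [0.5997 0.078  0.0195] [0.5985 0.078  0.023 ] [0.598  0.0734 0.023 ]
dish 1 [ 0.5898 -0.0205  0.0173] [ 0.592  -0.0217  0.023 ] [ 0.5828 -0.0262  0.023 ]
dish 2 [ 0.4897 -0.0125  0.0208] [ 0.4882 -0.012   0.023 ] [ 0.49   -0.0154  0.023 ]
dish 3 [0.499  0.0874 0.0241] [0.4985 0.0877 0.023 ] [0.5002 0.0887 0.023 ]
tray 0 [0.7735 0.0946 0.0153] [0.7781 0.0922 0.018 ] [0.7649 0.0918 0.018 ]
tray 1 [ 0.7616 -0.2104  0.0227] [ 0.7671 -0.2136  0.018 ] [ 0.7608 -0.2057  0.018 ]
tray 2 [ 0.619  -0.2024  0.0111] [ 0.6166 -0.2006  0.018 ] [ 0.6157 -0.2085  0.018 ]
tray 3 [0.6326 0.0972 0.0176] [0.6292 0.0985 0.018 ] [0.636 0.096 0.018]
top dish ((0.5431147813796997, 0.034428611397743225), (0.09980548173189163, 0.10054576396942139), 83.88579559326172)
top tray ((0.6967861652374268, -0.056669652462005615), (0.31477707624435425, 0.1531127542257309), 87.33583068847656)
side dish ((0.5407068729400635, 0.03026624768972397), (0.11329196393489838, 0.10317177325487137), 84.10652160644531)
side tray ((0.6928297877311707, -0.052042052149772644), (0.3576754927635193, 0.16243791580200195), 87.42205810546875)
```

Measured: the dish is at (0.544, 0.033) with yaw −6°. The tray is at (0.696, −0.056) with yaw −2.6°, and its near rim is about 31 mm beyond the dish. I move behind the dish with the fingers aligned to the tray.

```bash
python3 -m handwheel '[[-0.7,-0.7,0,-0.0514],[-0.7,-0.7,0,-0.0514],[-0.7,-0.7,0,-0.0514],[-0.7,-0.7,0,-0.0514],[-0.7,-0.7,0,-0.0514],[-0.7,-0.7,0,-0.0514],[-0.7,-0.7,0,-0.0514],[-0.7,-0.7,0,-0.0514],[-0.7,-0.7,0,-0.0514],[-0.7,-0.7,0,-0.0514]]' 45 20
cat > s.py <<'E'
import sys
from h import *
# state in tray frame and shift (fractions) to a tray-frame target given in mm: x y z
o=robot.get_obs();M=R.from_quat(o["tool_rot"]).as_matrix();a=np.radians(-2.6)
A=np.array([[np.cos(a),-np.sin(a),0],[np.sin(a),np.cos(a),0],[0,0,1]]);O=np.array([.696,-.056,0])
p=A.T@(o["position"]-O);print("t",round(o["time"],2),"tray mm",(p*1e3).round(1),"F tray",(A.T@o["ft_force"]).round(1),"yaw err deg",round(np.degrees(np.arctan2(*(A.T@M[:,1])[:2])),2),"w",round(o["grip_width"],3))
if len(sys.argv)>3: print("rows",(M.T@A@(np.array([float(v) for v in sys.argv[1:4]])/1e3-p)/.3).round(4))
E
python3 s.py -230 82 100
```

```text
time: 2.13
position: [0.3458, 0.3116, 0.2308]
tool_rot: [0.024, 1.0, 0.001, 0.0]
ft_force: [-0.3, 0.3, 0.1]
grip_width: 0.0398
grip_force: 0.0
t 2.13 tray mm [-366.5  351.3  230.8] F tray [-0.3  0.3  0.1] yaw err deg 0.13 w 0.04
rows [-0.4571 -0.8972  0.4352]
```

```bash
python3 -m handwheel '[[-0.457,-0.897,0.3,0],[-0.457,-0.897,0.3,0],[-0.457,-0.897,0.3,0],[-0.457,-0.897,0.3,0],[-0.457,-0.897,0.3,0],[-0.457,-0.897,0.3,0],[-0.457,-0.897,0.4,0],[-0.457,-0.897,0.4,0],[-0.457,-0.897,0.55,0],[-0.457,-0.897,0.65,0],[-0.457,-0.897,0.717,0],[-0.457,-0.897,0.717,0],[-0.457,-0.897,0.717,0]]'; python3 s.py -191 82 15
python3 - <<'E'
from h import *
c=vision.camera("side");cv2.imwrite("pics/s1.png",cv2.resize(c["frame"][180:330,220:420,::-1],None,fx=4,fy=4,interpolation=2))
E
```

```text
time: 3.22
position: [0.4698, 0.0378, 0.0145]
tool_rot: [0.022, 1.0, 0.0, -0.001]
ft_force: [0.1, 0.3, 0.5]
grip_width: 0.0393
grip_force: 0.0
t 3.22 tray mm [-230.2   83.5   14.5] F tray [0.1 0.3 0.5] yaw err deg -0.1 w 0.039
rows [-0.1306 -0.0051 -0.0021]
```

View pics/s1.png

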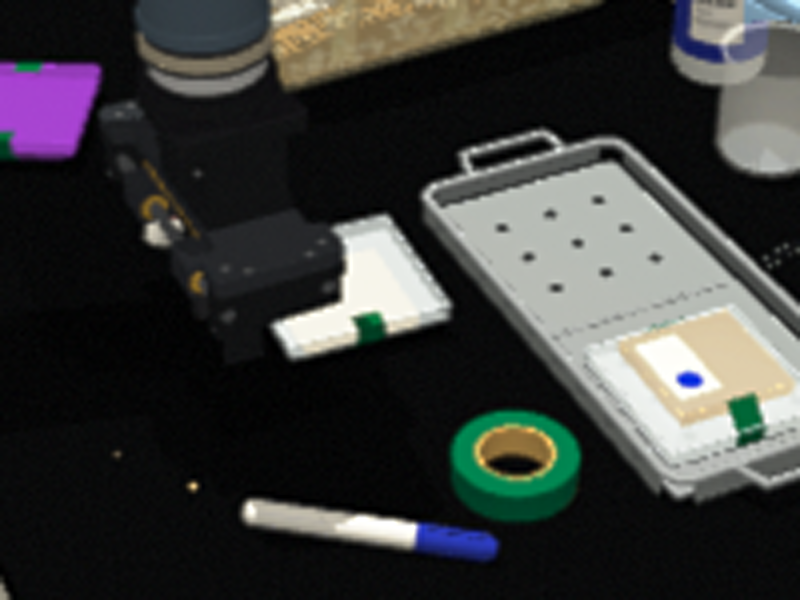

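The fingertips stand just behind the near side of the dish (around (270, 340) in the crop). I push it towards the rim.

```bash
python3 -m handwheel '[[-0.02,0,0,0],[-0.04,0,0,0],[-0.05,0,0,0],[-0.06,0,0,0],[-0.07,0,0,0],[-0.08,0,0,0],[-0.09,0,0,0],[-0.1,0,0,0],[-0.11,0,0,0],[-0.12,0,0,0],[-0.13,0,0,0],[-0.14,0,0,0],[-0.145,0,0,0],[-0.145,0,0,0]]'; python3 s.py -184 82 15;  python3 -m handwheel '[[-0.005,0,0,0],[-0.01,0,0,0],[-0.01,0,0,0]]'; python3 s.py
```

```text
time: 4.43
position: [0.5144, 0.0342, 0.0154]
tool_rot: [0.023, 1.0, -0.0, 0.001]
ft_force: [0.2, -0.4, 0.3]
grip_width: 0.0391
grip_force: 0.0
t 4.43 tray mm [-185.5   81.8   15.4] F tray [ 0.2 -0.4  0.3] yaw err deg 0.03 w 0.039
rows [-0.0051  0.0006  0.0014]
time: 4.68
position: [0.5168, 0.0341, 0.0154]
tool_rot: [0.023, 1.0, -0.0, 0.0]
ft_force: [0.2, 0.3, -1.1]
grip_width: 0.0392
grip_force: 0.0
t 4.68 tray mm [-183.2   81.9   15.4] F tray [ 0.2  0.4 -1.1] yaw err deg 0.03 w 0.039
```

```bash
for i in 1; do python3 -m handwheel '[[-0.005,0,0,0],[-0.007,0,0,0],[-0.007,0,0,0]]'>/dev/null; python3 s.py; python3 -m handwheel '[[-0.005,0,0,0],[-0.007,0,0,0],[-0.007,0,0,0]]'>/dev/null; python3 s.py; done
python3 - <<'E'
from h import *
c=vision.camera("side");cv2.imwrite("pics/s2.png",cv2.resize(c["frame"][200:300,270:404,::-1],None,fx=5.9,fy=5.9,interpolation=2))
E
```

```text
t 4.93 tray mm [-183.    82.    15.4] F tray [-3.5 -0.6  2.3] yaw err deg 0.02 w 0.039
t 5.18 tray mm [-182.9   82.2   15.2] F tray [-6.6 -1.8  5.3] yaw err deg 0.02 w 0.039
```

View pics/s2.png

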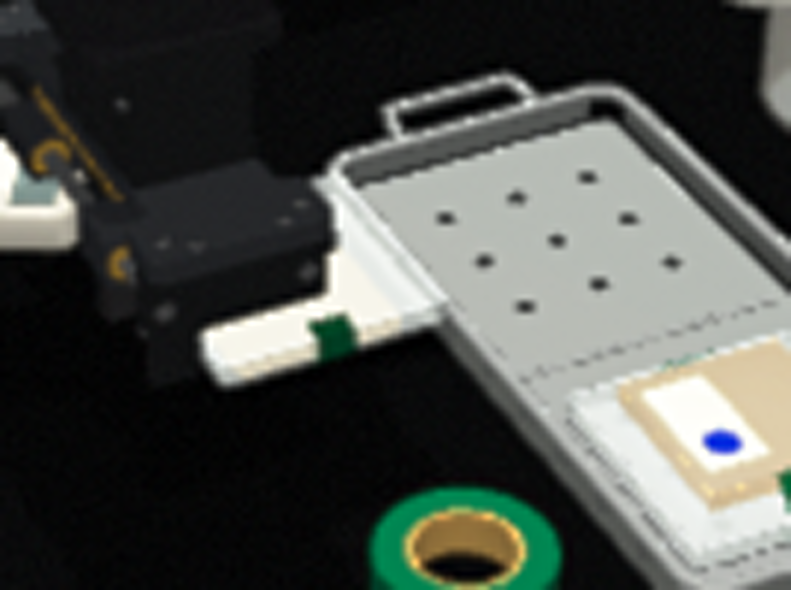

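The dish sits flush against the near rim (edge around (440, 310) in the crop) with about 7 N preload. Now I begin the friction lift of its near side.

```bash
python3 -m handwheel '[[0,0,0.006,0],[-0.003,0,0.012,0],[-0.007,0,0.006,0],[-0.007,0,0,0],[-0.007,0,-0.006,0],[-0.007,0,-0.012,0],[-0.008,0,-0.018,0],[-0.008,0,-0.024,0],[-0.01,0,-0.03,0],[-0.01,0,-0.036,0],[-0.011,0,-0.042,0],[-0.012,0,-0.048,0],[-0.012,0,-0.048,0]]'>/dev/null; python3 s.py
python3 - <<'E'
from h import *
c=vision.camera("side");cv2.imwrite("pics/s3.png",cv2.resize(c["frame"][200:300,270:404,::-1],None,fx=5.9,fy=5.9,interpolation=2))
E
```

```text
t 6.32 tray mm [-181.2   82.6   29. ] F tray [-8.9 -0.3  0.6] yaw err deg 0.01 w 0.039
```

View pics/s3.png

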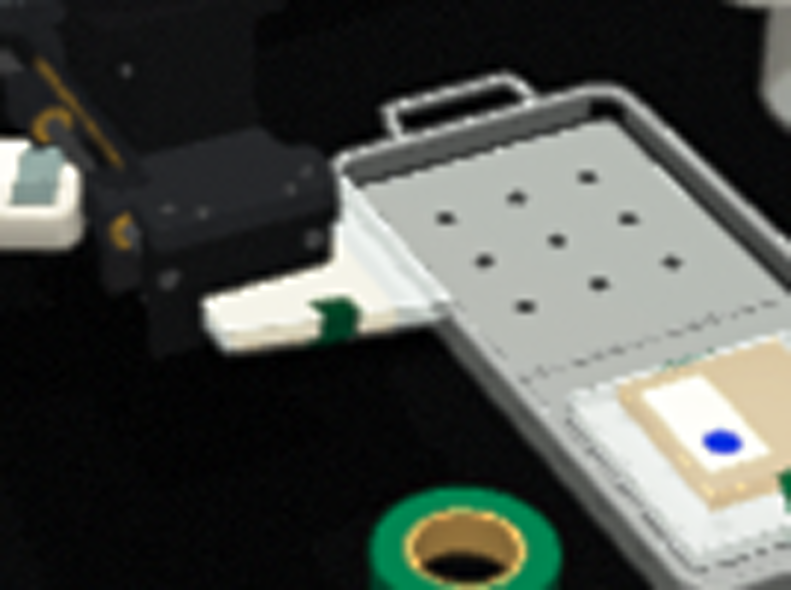

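The near side is lifting and the far side stays on the rim. I continue along the arc.

```bash
python3 -m handwheel '[[-0.001,0,-0.01,0],[-0.003,0,-0.02,0],[-0.005,0,-0.03,0],[-0.009,0,-0.04,0],[-0.012,0,-0.05,0],[-0.016,0,-0.06,0],[-0.019,0,-0.068,0],[-0.023,0,-0.076,0],[-0.027,0,-0.085,0],[-0.032,0,-0.094,0],[-0.037,0,-0.102,0],[-0.043,0,-0.11,0],[-0.05,0,-0.118,0],[-0.057,0,-0.126,0],[-0.057,0,-0.126,0]]'>/dev/null; python3 s.py
python3 - <<'E'
from h import *
c=vision.camera("side");cv2.imwrite("pics/s4.png",cv2.resize(c["frame"][200:300,270:404,::-1],None,fx=5.9,fy=5.9,interpolation=2))
E
```

```text
t 7.62 tray mm [-166.3   82.6   67.1] F tray [-12.4  -0.9   7.6] yaw err deg -0.02 w 0.039
```

View pics/s4.png

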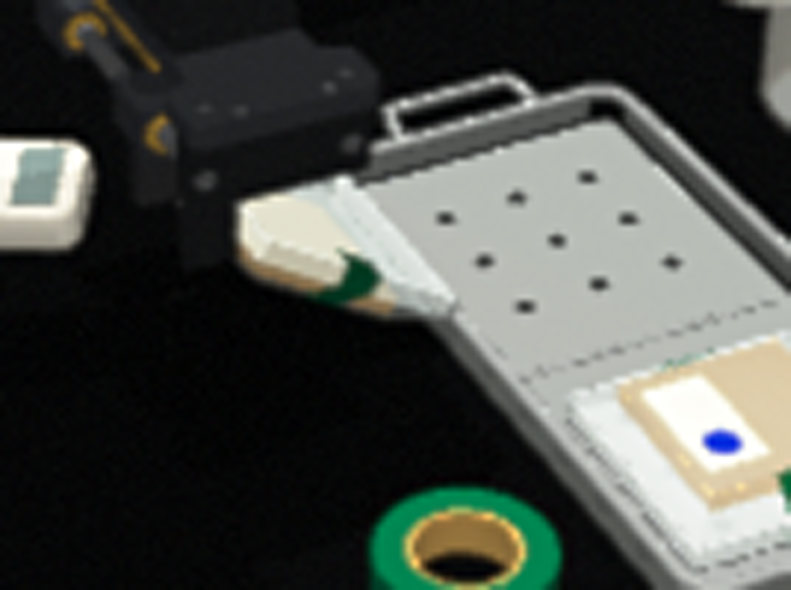

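About 35° tilt now, with the dish pinched between the fingers at (230, 240) and the rim at (440, 310). I carry on to about 58°.

```bash
python3 -m handwheel '[[-0.008,0,-0.01,0],[-0.017,0,-0.02,0],[-0.026,0,-0.031,0],[-0.037,0,-0.041,0],[-0.048,0,-0.051,0],[-0.059,0,-0.06,0],[-0.07,0,-0.069,0],[-0.082,0,-0.077,0],[-0.09,0,-0.082,0],[-0.09,0,-0.082,0]]'>/dev/null; python3 s.py
python3 - <<'E'
from h import *
c=vision.camera("side");cv2.imwrite("pics/s5.png",cv2.resize(c["frame"][200:300,270:404,::-1],None,fx=5.9,fy=5.9,interpolation=2))
E
```

```text
t 8.5 tray mm [-138.8   82.5   93.1] F tray [-14.9  -0.2  17.9] yaw err deg -0.03 w 0.039
```

View pics/s5.png

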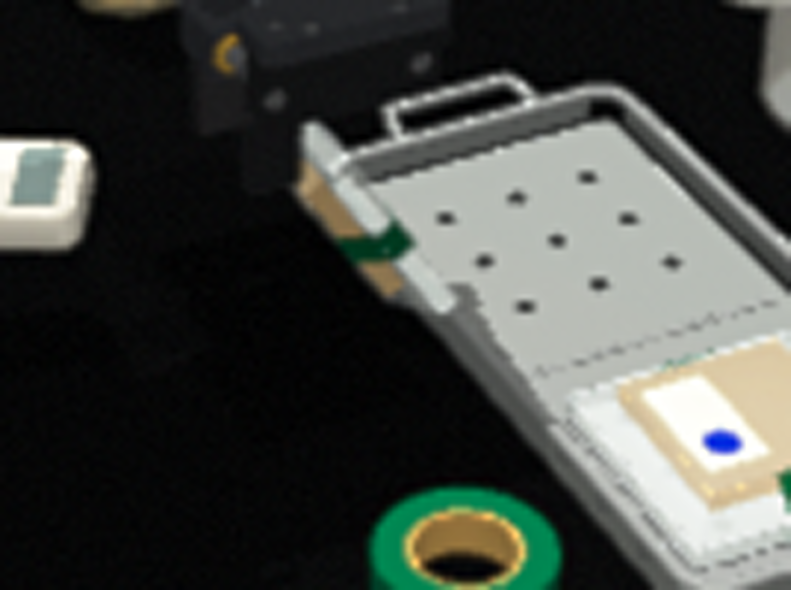

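About 58° now. Next I push the top past vertical.

```bash
python3 -m handwheel '[[-0.014,0,-0.012,0],[-0.028,0,-0.022,0],[-0.042,0,-0.03,0],[-0.056,0,-0.036,0],[-0.07,0,-0.042,0],[-0.084,0,-0.046,0],[-0.098,0,-0.05,0],[-0.112,0,-0.053,0],[-0.126,0,-0.055,0],[-0.14,0,-0.056,0],[-0.15,0,-0.056,0],[-0.15,0,-0.056,0]]'>/dev/null; python3 s.py
python3 - <<'E'
from h import *
c=vision.camera("side");cv2.imwrite("pics/s6.png",cv2.resize(c["frame"][200:300,270:404,::-1],None,fx=5.9,fy=5.9,interpolation=2))
E
```

```text
t 9.55 tray mm [-79.1  82.1 115. ] F tray [ 0.3  1.3 20.6] yaw err deg 0.05 w 0.039
```

View pics/s6.png

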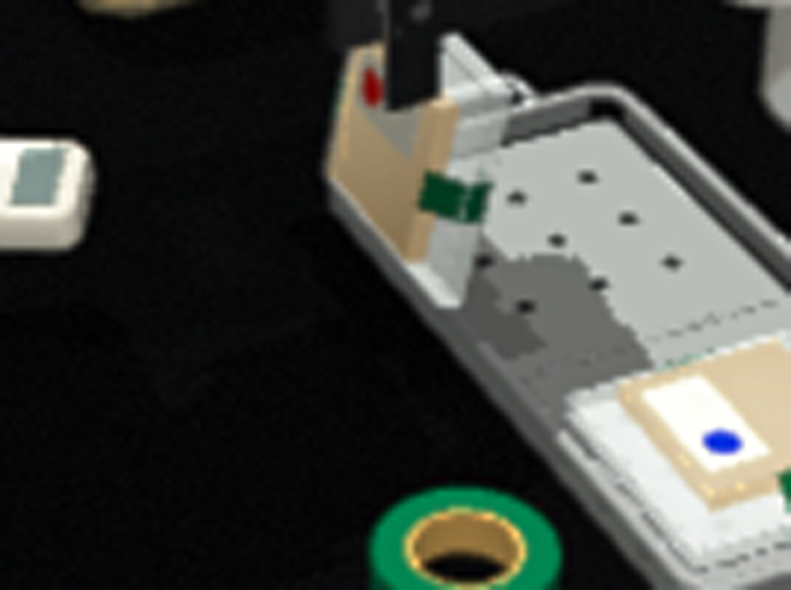

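The dish stands nearly vertical on the rim with its red-dot underside towards the robot and the fingers near its top at (410, 80). I push the top forward.

```bash
python3 -m handwheel '[[-0.015,0,-0.015,0],[-0.03,0,-0.015,0],[-0.045,0,-0.015,0],[-0.06,0,-0.01,0],[-0.075,0,0,0],[-0.09,0,0.01,0],[-0.105,0,0.02,0],[-0.12,0,0.03,0],[-0.135,0,0.04,0],[-0.135,0,0.04,0]]'>/dev/null; python3 s.py
python3 - <<'E'
from h import *
c=vision.camera("side");cv2.imwrite("pics/s7.png",cv2.resize(c["frame"][200:300,270:404,::-1],None,fx=5.9,fy=5.9,interpolation=2))
E
```

```text
t 10.43 tray mm [-45.3  81.8  96. ] F tray [-0.7  0.3 -0. ] yaw err deg 0.03 w 0.039
```

View pics/s7.png

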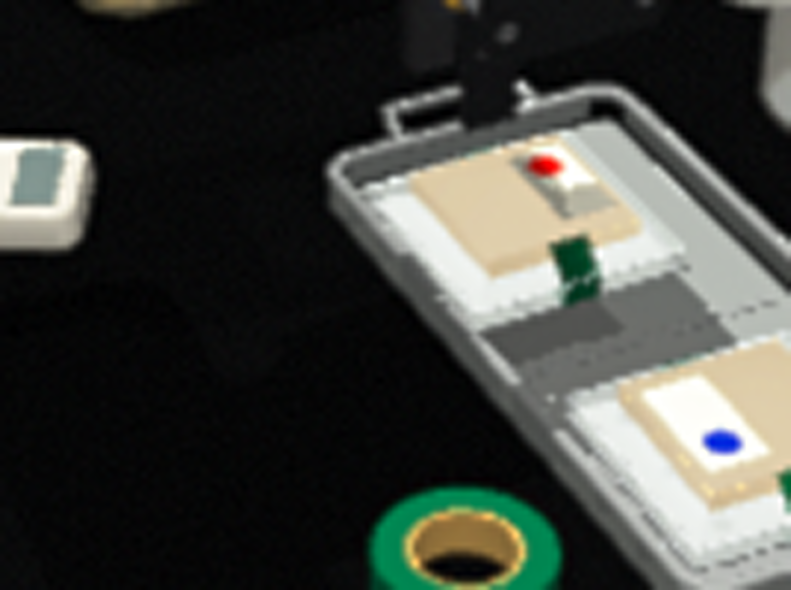

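The dish fell upside down into the free half (red dot at (545, 165)). I back off and measure whether it is fully in.

```bash
python3 -m handwheel '[[0,0,-0.13,0],[0.1,0,-0.25,0],[0.25,0,-0.35,0],[0.4,0,-0.35,0],[0.55,0,-0.35,0],[0.6,0,-0.35,0],[0.6,0,-0.35,0],[0.6,0,-0.35,0]]'>/dev/null; python3 s.py
python3 - <<'E'
from h import *
a=np.radians(-2.6);A=np.array([[np.cos(a),-np.sin(a),0],[np.sin(a),np.cos(a),0],[0,0,1]]);O=np.array([.696,-.056,0])
ims=[]
for n,(r0,r1,c0,c1) in {"side":(205,305,310,430),"top":(150,230,280,420)}.items():
    c=vision.camera(n);ims.append(cv2.resize(c["frame"][r0:r1,c0:c1,::-1],(600,300) if 0 else (560,320 if n=="top" else 467),interpolation=2))
    for r in vision.outline_of(n,"dish"):
        ct=max(cv2.findContours(r["mask"].astype(np.uint8),0,1)[0],key=len)[:,0,:]
        q=cv2.minAreaRect(np.array([(A.T@(atz(c,(p[1],p[0]),.012)-O))[:2]*1e3 for p in ct]).astype(np.float32))
        print(n,np.round(r["point"]),round(r["conf"],2),"tray mm",np.round(q[0],1),np.round(q[1],1),round(q[2],1))
    for l in("done_dish","dish_far","dish_near","dish_mid"):
        for r in vision.look_for(n,l)[:2]: print(n,l,np.round(r["point"]),round(r["conf"],2),((A.T@(atz(c,r["point"],.012)-O))*1e3).round())
im=np.vstack(ims);s=min(1,600/im.shape[0]);cv2.imwrite("pics/c8.png",cv2.resize(im,None,fx=s,fy=s))
E
```

```text
t 11.15 tray mm [-228.9   82.3  202.4] F tray [0.2 0.2 0.2] yaw err deg 0.02 w 0.039
side [238. 359.] 0.69 tray mm [-12.5  81.8] [112.  101.4] 89.9
side [376. 320.] 0.6 tray mm [-284.7 -253.1] [110.7 103.8] 66.3
side [207. 220.] 0.59 tray mm [-271.7  371.9] [121.8 103.8] 60.0
side done_dish [276. 393.] 0.6 [-14. -81.  12.]
side dish_far [205. 224.] 0.73 [-269.  379.   12.]
side dish_far [235. 359.] 0.58 [-6. 90. 12.]
side dish_near [374. 318.] 0.91 [-285. -254.   12.]
side dish_near [240. 354.] 0.9 [-25.  77.  12.]
side dish_mid [209. 221.] 0.94 [-280.  366.   12.]
side dish_mid [237. 357.] 0.81 [-12.  86.  12.]
top [307. 450.] 0.9 tray mm [-284.5 -262.2] [103.1 103. ] 66.9
top [191. 320.] 0.68 tray mm [-9.8 85. ] [100.7 101.1] 89.8
top [284. 202.] 0.59 tray mm [-270.6  363.9] [104.5 104.4] 61.2
top done_dish [194. 384.] 0.61 [-11. -84.  12.]
top dish_far [306. 450.] 0.78 [-287. -262.   12.]
top dish_far [284. 202.] 0.71 [-271.  365.   12.]
top dish_near [286. 200.] 0.91 [-276.  370.   12.]
top dish_near [306. 450.] 0.76 [-287. -262.   12.]
top dish_mid [307. 450.] 0.87 [-291. -262.   12.]
top dish_mid [190. 321.] 0.86 [-12.  80.  12.]
```

View pics/c8.png

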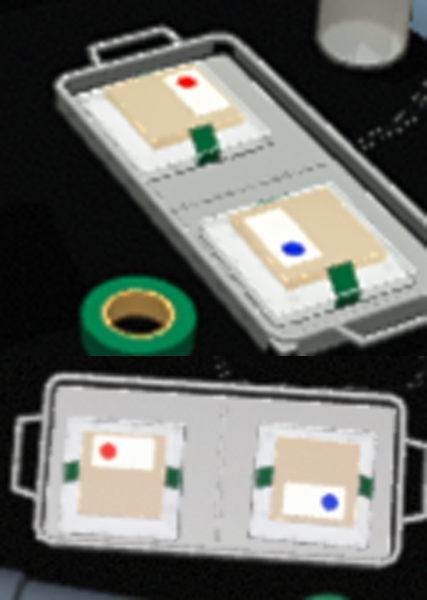

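The dish lies label-up, flat and fully inside the rim, just like the finished dish (red dot at (185, 82), near edge about 9 mm inside the rim). It needs no further push, and the robot touches nothing.

```bash
python3 -c "
from rig import job
print(job.hand_in())"
```

```text
the job is handed in; nothing more can be done
None
```

The dish was tipped over the near rim and lies upside down, flat and fully inside the tray's free half; it dropped in by itself, so no final push was made, and I handed the job in at about 11 s of the 59 s without moving the tool against any of the other items.

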